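# Push a carton down the checkweigher's lane onto the weighing pan

### The job

Check-weigh the red carton that stands, more or less askew, on the infeed deck of the bench checkweigher: with your fingertips nudge it in line with the lane, then push it gently down between the two guide rods until it stands centred on the weighing pan, straight along the lane, and draw your hand clear so that only the pan carries it. Neither the carton nor your hand may touch a guide rod at any time, since rubbing on a rod falsifies the weight. Keep the carton flat on the deck (do not grasp, squeeze, tip or lift it) and leave the other things on the desk where they are.

Things in the scene. Friction and masses are not known exactly. Their poses are not given: they have to be found in the camera images.
- carton_mid (a point): Centre (half-way up) of the carton to be weighed: closed red printed box with a white label, 85 mm long (its y axis), 34 mm wide (x), 34 mm high (z), 0.12 to 0.2 kg; either end may lead. It starts on the infeed deck before the rods, about 205 mm before the pan's centre, up to 16 mm beside the lane's middle line and up to 0.35 rad out of line with it.
- carton: The same carton; origin at the centre of its underside, axes as above.
- checkweigher: Bench checkweigher, a grey machine fixed to the desk. Origin at desk height under the weighing pan's centre; x runs down the middle of the lane, from infeed end to pan; y to the left of that, z up. Flat grey infeed deck, 124 mm wide, top 50 mm above the desk, from x = -265 to -67 mm; then the pan, x = -65 to +65 mm; then a grey display head, 100 mm high, x = +68 to +127 mm.
- pan_centre (a point): Centre of the top of the weighing pan, a steel plate 130 mm (along the lane) x 122 mm, below the rods and not joined to them; axes as the checkweigher's. Unloaded, its top is 0.5 mm below the infeed deck. Two thin black lines across it mark where the carton's ends belong.
- pan (a joint): How far the pan has sunk on its spring: 0 unloaded, up to 0.006 m; 0.8 N a millimetre, so the carton alone sinks it 0.0014 to 0.0025 m.
- rail_left: Left guide rod, dark steel, level, 8 mm thick, 13 mm from deck to its top (the carton stands 21 mm higher). Its inner face is at y = +27 mm of the checkweigher from x = -132 to +80 mm; before that it bends outwards to its end, centre line at x = -158, y = +43 mm. Its feet stand outside it, no higher. Origin on the lane's middle line over the pan's centre, at deck height. Nothing may touch it.
- rail_right: Right guide rod, the mirror image of the left one, at -y of the checkweigher, so that 54 mm are free between the two; origin as the left one's. Nothing may touch it.
- next_carton: A second carton just like the first, standing on the desk itself; leave it.
- mug: Green mug of tea, 96 mm high, left of the machine; leave it.
- v_block: Ground steel V-block, 45 x 50 x 36 mm, behind the machine; leave it.
- pen: Red and white marker lying on the desk, 135 mm long; leave it.
- bush: Brass-coloured bush, 40 mm across, 26 mm high, behind the machine; leave it.

How it is judged (in metres and radians):
At the end, for the whole second after the job is handed in: The carton stands upright and still on the weighing pan, its centre within 15 mm of the pan's centre along the lane and 9 mm across it, its length within 0.15 rad of the lane's direction; the pan is sunk by the carton's own weight (1 to 3.5 mm) (x of carton in the frame of pan_centre between -0.015 and 0.015 m and y of carton in the frame of pan_centre between -0.009 and 0.009 m and z of carton in the frame of pan_centre between -0.003 and 0.003 m and angle between the y axis of carton and the x axis of checkweigher, either way round below 0.15 rad and angle between carton's own z axis and vertical below 0.05 rad and value of joint pan between 0.001 and 0.0035 m and linear speed of carton below 0.01 m/s and angular speed of carton below 0.1 rad/s); the robot touches nothing.
It fails at once if something touches a guide rod (contact force between any of rail_left, rail_right and anything else above 0.05 N).
It fails at once if the carton is lifted (more than 12 mm) or carried (z of carton in the frame of checkweigher above 0.062 m).
It fails at once if the carton is tipped by more than 0.3 rad (angle between carton's own z axis and vertical above 0.3 rad).
It fails at once if the carton is squeezed or rammed (more than 18 N from the hand) (contact force between the fingers and carton above 18 N).
It fails at once if another thing on the desk is moved by more than 20 mm (distance of any of next_carton, mug, v_block, pen, bush from where it was at the start of the episode above 0.02 m).
It also fails if it takes over 58 s, if anything falls off the work surface, if the arm or the gripper's body presses on something with over 40 N, if the wrist force passes 120 N, or if a joint passes its speed limit or range.

### The arm

A 6-joint arm with a two-finger parallel gripper is mounted at the origin on the work surface; the furniture and walls round the work are solid. World frame = base frame: x ahead of the robot, y to its left, z up, the work surface at z = 0. Lengths are in m, angles in degrees, forces in N, time in s.
With the tool pointing down it reaches from about 0.35 to 0.875 m from the base axis. Payload 4.2 kg.
Tool frame: the origin (TCP) lies midway between the tips of the shut fingers; the grasp point (between the pads) lies 19 mm behind it; y points along the fingers, x is the direction in which the jaws open and shut, and the axes are right-handed (so a half turn about y gives the same grasp; the last joint's range is limited). The gripper opens to 87 mm and grips with 3 to 60 N. Pads are 19 mm wide; open, the fingers measure 117 mm over their backs; the gripper's body (75 mm by 190 mm) begins 51 mm behind the grasp point.
Start: joints at [-50.672, 22.042, 0.453, 0, -68.411, -14.817], TCP at [0.259, -0.569, 0.223] pointing down, gripper open.
Joint ranges: [-179.83, 179.83], [-69.29, 118.12], [-61.27, 80.66], [-181.25, 117.63], [-171.15, -9.14], [-177.46, 177.46]. Speed limits (degrees/s): [159.86, 159.86, 180, 180, 180, 180].

### API

Orientations are given as a 3x3 rotation matrix whose columns are the frame's x, y, z axes.
In Python, from station import * gives the robot as it stands.
- The arm moves only by the tool jog_arm, never from a script. Its argument "series" is a list of rows, each a list of 3 entries, a list of its own where there are three numbers: the shift along the tool's x, y, z in m, then the turn, a rotation vector about the tool's x, y, z in degrees, then the finger opening in m, from 0 to 0.087. A call has 1 to 10 rows; each row shifts and turns the commanded pose from where the row before left it, along the tool's axes as they then stand; what a row does not reach is not made up. A row lasts 1/8 s, in which the tool goes at most 62.5 mm and 10.7 degrees, less where a joint would pass 70% of its speed; a pose out of reach is approached as far as the arm can. A call is refused whole if a number of a shift passes 0.0625 or a number of a turn 10.7, either way. A call with a gripper value outside its range is refused whole. The fingers move at their own pace and stop on an object; the grip force is fixed at half the most. Time passes only in rows, so rows that do not move let the fingers close. It gives the time, the measured TCP pose, the force and the opening at its end, in the units of the state.
- sense(): the state, without advancing time (a new reading comes with each control period).
- capture(name): name is "side" or "top"; returns the picture (420x560x3 uint8, red, green, blue); there is no depth.
- camera_info(name): a dict with "fx", "fy", "cx", "cy" (pixels), "k1" (the pictures are not rectified: a ray, as slopes to the right and down, at radius r is drawn at 1 + k1 r^2 times it, then the intrinsics apply), "rvec" (rotation vector, rad) and "tvec" (3), from world to camera coordinates, as OpenCV has them. Camera axes: x right, y down, z forward; pixel columns grow to the right and rows downward; lengths in m; the calibration is good to about 2 mm. A picture is of the moment at which its call begins. camera_info takes no time and is no camera call.
- finish_job(): hands the job in, once; it reports no verdict.
The state is a dict: "time_s": time; "joints": joint angles; "joint_velocities": joint speeds; "effort": joint torques, N m; "tcp_pos": TCP position; "ee_rot": TCP orientation; "wrist_force": force on the tool from outside, world axes, zero at the start; "moment": the same for the moment, N m; "gripper_width": opening from 0.0 (shut) to 1.0 (fully open).
Only numpy, scipy, OpenCV 4.12 (cv2) and the standard library are available. Lean on these libraries where they do the work, as an engineer would, in place of code of your own. Each camera call takes 0.05 s, during which the arm holds its last target. There are 200 camera calls.

## Working session

There is one attempt and no reset: what is moved stays moved. The work goes in short steps, Python scripts to look and compute and a tool call to move; the robot and the scene stay as the last step left them, time stands still between calls to the robot, and variables do not carry over. Pictures are saved under pics/ and viewed, about 8 in all and at most 12, crops included, and the job is handed in when it is done.

Besides the shell and the picture viewer there is one more tool, called after "Emit:" as a command line: name --argument value ..., lists and objects as JSON in quotes. jog_arm: Moves the arm, as the interface text tells. Its arguments: {"type":"object","properties":{"series":{"type":"array","items":{"type":"array"}}},"required":["series"]}

```bash
mkdir -p pics; ls
python3 - <<'E'
from station import *
import cv2
s=sense();print(s['time_s'],s['tcp_pos'],s['ee_rot'],s['gripper_width'])
for n in('top','side'):
    print(n,camera_info(n)); cv2.imwrite(f'pics/{n}0.png',capture(n)[:,:,::-1])
E
```

```text
pics
0.0 [ 0.25902765 -0.56810698  0.22148138] [[-4.14673792e-01 -1.01125861e-03 -9.09969573e-01]
 [ 9.09967467e-01  1.96063061e-03 -4.14675012e-01]
 [ 2.20345788e-03 -9.99997567e-01  1.07190304e-04]] 0.9962407734147105
top {'fx': 399.79358192073664, 'fy': 399.79358192073664, 'cx': 279.4480413789933, 'cy': 205.9106488598281, 'k1': 0.03409607121315089, 'rvec': array([ 2.13988476, -2.12461062,  0.14898845]), 'tvec': array([-0.02811132,  0.49524969,  0.99304724])}
side {'fx': 422.62292684866844, 'fy': 422.62292684866844, 'cx': 285.6272542786954, 'cy': 210.25780286625644, 'k1': -0.1109036497866818, 'rvec': array([ 1.92938969, -0.59987415,  0.38041754]), 'tvec': array([-0.44867984,  0.17711306,  0.87776186])}
```

View pics/top0.png

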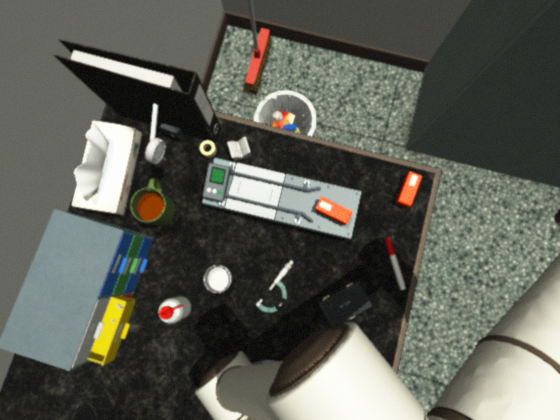

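View pics/side0.png

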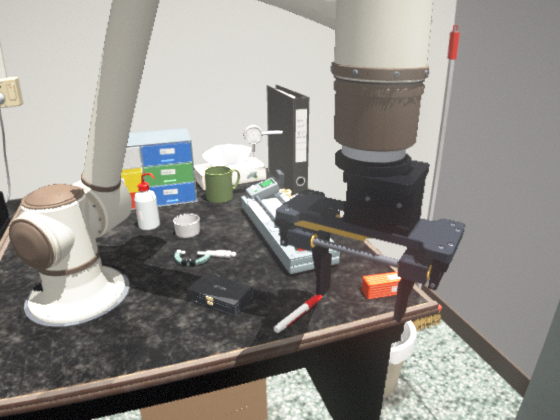

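Top view: the machine runs from the display head (216,178) at the left to the infeed at the right (360,210), with the carton at (334,211). In the side view the hand hides the carton. I'll enlarge the top view and measure.

```bash
cat > h.py <<'E'
import numpy as np, cv2
from station import *
def ray(n,uv,z):
    c=camera_info(n);uv=np.atleast_2d(np.asarray(uv,float))
    d=(uv-[c['cx'],c['cy']])/[c['fx'],c['fy']]; s=d.copy()
    for _ in range(20): s=d/(1+c['k1']*(s**2).sum(1,keepdims=True))
    R=cv2.Rodrigues(c['rvec'])[0]; o=-R.T@c['tvec']
    w=np.c_[s,np.ones(len(s))]@R
    return o+w*((z-o[2])/w[:,2])[:,None]
def proj(n,P):
    c=camera_info(n);R=cv2.Rodrigues(c['rvec'])[0]
    q=np.atleast_2d(P)@R.T+c['tvec'];s=q[:,:2]/q[:,2:]
    return s*(1+c['k1']*(s**2).sum(1,keepdims=True))*c['fx']+[c['cx'],c['cy']]
def red(img):
    h=cv2.cvtColor(img,cv2.COLOR_RGB2HSV)
    return (((h[...,0]<12)|(h[...,0]>170))&(h[...,1]>120)&(h[...,2]>90)).astype(np.uint8)
E
python3 - <<'E'
from h import *
im=cv2.imread('pics/top0.png')
c=im[150:250,195:370]; cv2.imwrite('pics/c0.png',cv2.resize(c,None,fx=4.5,fy=4.5,interpolation=cv2.INTER_CUBIC))
m=red(im[:,:,::-1].copy())
for k in cv2.findContours(m,0,1)[0]:
    if cv2.contourArea(k)>60:
        r=cv2.minAreaRect(k); b=ray('top',cv2.boxPoints(r),.084)[:,:2]
        print(np.round(r[0]),b.round(4).tolist(),np.linalg.norm(np.diff(b,axis=0),axis=1).round(4),b.mean(0))
E
```

```text
[170. 309.] [[0.2309, 0.2636], [0.269, 0.2203], [0.2488, 0.2013], [0.2109, 0.2446]] [0.0577 0.0278 0.0575] [0.23991051 0.23245669]
[333. 210.] [[0.4811, -0.1104], [0.5142, -0.1268], [0.4752, -0.2037], [0.4426, -0.1871]] [0.0369 0.0862 0.0366] [ 0.47826915 -0.15699251]
[410. 188.] [[0.5012, -0.311], [0.5814, -0.3438], [0.5669, -0.3797], [0.4871, -0.3466]] [0.0867 0.0387 0.0863] [ 0.53414125 -0.34526712]
[257.  56.] [[0.8123, 0.0709], [0.9675, 0.0294], [0.9581, 0.0006], [0.8033, 0.0425]] [0.1606 0.0303 0.1604] [0.88528045 0.03586532]
```

View pics/c0.png

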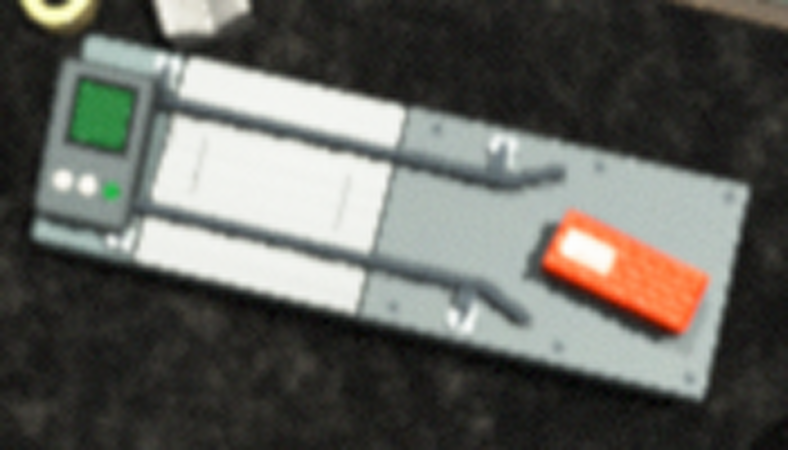

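The crop shows pan corners near (185,57), (408,107), (360,317) and (137,262), deck end corners near (749,185) and (705,398), and the carton turned about 10° to the lane. I'll fit the lane frame to these.

Run:
```python
from h import *
P=np.array([[185,57],[408,107],[360,317],[137,262],[749,185],[705,398]])
M=np.array([[65,-61],[-65,-61],[-65,61],[65,61],[-265,-62],[-265,62]])/1e3
uv=(P+.5)/4.5-.5+[195,150]
W=ray('top',uv,.05)[:,:2]
# rigid fit
a,b=M-M.mean(0),W-W.mean(0)
th=np.arctan2((a[:,0]*b[:,1]-a[:,1]*b[:,0]).sum(),(a*b).sum())
R=np.array([[np.cos(th),-np.sin(th)],[np.sin(th),np.cos(th)]]);t=W.mean(0)-R@M.mean(0)
print('theta',np.degrees(th),'pan',t); print(((W-t)@R-M).round(4))
np.savez('lane.npz',R=R,t=t)
# rods check: crop pts on inner side, z=.055
Q=np.array([[180,103],[480,175],[160,206],[450,277]]);
print(((ray('top',(Q+.5)/4.5-.5+[195,150],.062)[:,:2]-t)@R).round(4))
B=np.array([[0.4811,-0.1104],[0.5142,-0.1268],[0.4752,-0.2037],[0.4426,-0.1871]])
L=(B-t)@R;d=L[0]-L[3];print('carton',L.round(4).tolist(),L.mean(0),np.degrees(np.arctan2(d[1],d[0])))
s=sense();print('tool x in world deg',np.degrees(np.arctan2(s['ee_rot'][1][0],s['ee_rot'][0][0])))
```

```text
theta 77.15122930336739 pan [0.53277907 0.03836293]
[[ 0.0019 -0.0007]
 [-0.0003 -0.0011]
 [-0.0017  0.0013]
 [-0.0011 -0.0004]
 [ 0.0008  0.0003]
 [ 0.0004  0.0005]]
[[ 0.0607 -0.0321]
 [-0.1145 -0.0302]
 [ 0.057   0.0281]
 [-0.1111  0.0302]]
carton [[-0.1565, 0.0173], [-0.1652, -0.0186], [-0.2488, 0.0023], [-0.2399, 0.0378]] [-0.20259165  0.0096948 ] -13.805851714687885
tool x in world deg 114.50238379796815
```

Carton in the lane frame: centre (-203, +10) mm, yaw -13.8°, with its size checking out. My plan is to shut the fingers, with tool x lined up as lane +y, and keep the tips above the rods (z ≈ 0.069). Then I nudge the rear end sideways and push from behind. First I turn and close the hand.

Emit:
jog_arm --series '[[[0,0,0],[0,-10.5,0],0],[[0,0,0],[0,-10.5,0],0],[[0,0,0],[0,-10.5,0],0],[[0,0,0],[0,-10.5,0],0],[[0,0,0],[0,-10.5,0],0],[[0,0,0],[0,0,0],0],[[0,0,0],[0,0,0],0]]'

```text
time_s: 0.98
tcp_pos: [0.2592, -0.5685, 0.2222]
ee_rot: [[-0.974, -0.0, -0.227], [0.227, 0.001, -0.974], [0.0, -1.0, -0.0]]
wrist_force: [-0.2, -0.2, 0.4]
gripper_width: 0.287
```

```bash
cat >> h.py <<'E'
R=np.load('lane.npz')['R'];t=np.load('lane.npz')['t']
def go(x,y,z):
    s=sense();E=np.array(s['ee_rot']);p=np.array(s['tcp_pos'])
    w=np.r_[t+R@[x,y],z]
    l=R.T@(p[:2]-t)
    print('t',round(s['time_s'],2),'lane now',l.round(4),p[2].round(4),'shift',(E.T@(w-p)).round(4),
     'toolx yaw err',round((np.degrees(np.arctan2(E[1,0],E[0,0])-np.arctan2(R[1,0],R[0,0]))-90+180)%360-180,2),'y tilt',E[:2,1].round(4))
E
python3 -c "
from h import *
go(-.228,.075,.20)"
```

```text
t 0.97 lane now [-0.6525  0.1318] 0.2222 shift [-0.0546  0.0224 -0.4248] toolx yaw err -0.29 y tilt [-0.0003  0.0006]
```

Emit:
jog_arm --series '[[[-0.005,0.004,-0.05],[0,0,0],0],[[-0.005,0.004,-0.05],[0,0,0],0],[[-0.005,0.004,-0.05],[0,0,0],0],[[-0.005,0.004,-0.05],[0,0,0],0],[[-0.005,0.003,-0.05],[0,0,0],0],[[-0.01,0.003,-0.05],[0,0,0],0],[[-0.01,0,-0.05],[0,0,0],0],[[-0.01,0,-0.05],[0,0,0],0],[[0,0,-0.025],[0,0,0],0],[[0,0,0],[0,0,0],0]]'

```text
time_s: 2.22
tcp_pos: [0.4088, -0.1657, 0.2007]
ee_rot: [[-0.975, 0.0, -0.223], [0.223, 0.0, -0.975], [-0.0, -1.0, -0.0]]
wrist_force: [-0.4, -0.6, 0.3]
gripper_width: 0.004
```

```bash
python3 -c "
from h import *
go(-.228,.075,.07)
im=capture('side')[:,:,::-1]; cv2.imwrite('pics/s1.png',im)
im=capture('top')[:,:,::-1]; cv2.imwrite('pics/t1.png',cv2.resize(im[140:260,190:390],None,fx=4,fy=4,interpolation=2))
"
```

```text
t 2.23 lane now [-0.2265  0.0755] 0.2007 shift [-0.0005  0.1307  0.0015] toolx yaw err -0.04 y tilt [0.0004 0.    ]
```

View pics/s1.png

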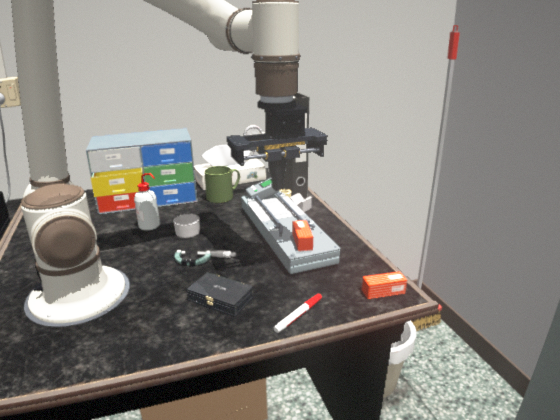

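The side view now shows the carton at (303,236) on the deck, with the shut fingers at about (288,175). I'll crop to check the finger size and confirm the carton position from the side.

```bash
python3 -c "
from h import *
im=cv2.imread('pics/s1.png')
s=sense();print('tcp px',proj('side',s['tcp_pos']))
for x in(-.015,.015): print(proj('side',np.array(s['tcp_pos'])+np.array(s['ee_rot'])[:,0]*x))
cv2.imwrite('pics/s1c.png',cv2.resize(im[120:270,220:350],None,fx=4,fy=4,interpolation=2))
c=np.array([[-0.1565,0.0173],[-0.1652,-0.0186],[-0.2488,0.0023],[-0.2399,0.0378]])
print(proj('side',np.c_[c@R.T+t,[.084]*4]))
"
```

```text
tcp px [[276.91013681 188.42811125]]
[[283.63994712 187.43926633]]
[[270.10508093 189.4293644 ]]
[[289.95402484 220.33831874]
 [305.2195717  219.35439459]
 [311.94625042 236.17309496]
 [295.58112805 237.25627978]]
```

View pics/s1c.png

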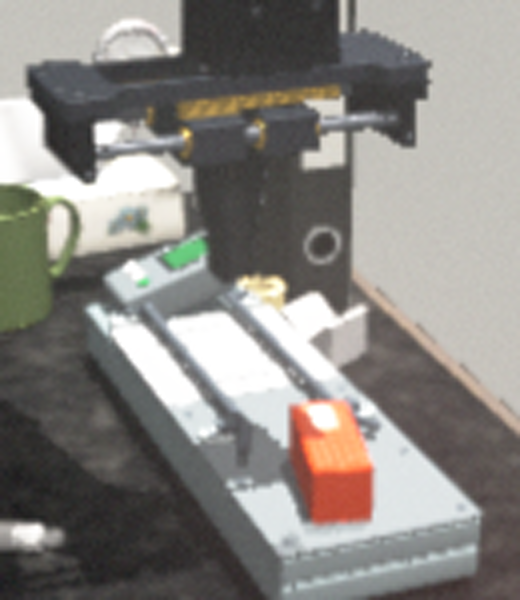

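```bash
python3 -c "
from h import *
im=cv2.imread('pics/s1.png')
c=np.array([[-.265,-.062],[-.265,.062],[-.067,.062],[.08,.027+.004],[.08,-.031],[-.158,.043],[-.158,-.043]])
print((4*(proj('side',np.c_[c@R.T+t,[.05]*3+[.063]*4])-[220,120])).round())
c=np.array([[-0.1565,0.0173],[-0.1652,-0.0186],[-0.2488,0.0023],[-0.2399,0.0378]])
print((4*(proj('side',np.c_[c@R.T+t,[.084]*4])-[220,120])).round())
im=cv2.imread('pics/t1.png');cv2.imwrite('pics/t1b.png',im[:,:])
"
```

```text
[[481. 510.]
 [279. 553.]
 [162. 404.]
 [138. 297.]
 [219. 285.]
 [241. 441.]
 [372. 417.]]
[[280. 401.]
 [341. 397.]
 [368. 465.]
 [302. 469.]]
```

View pics/t1b.png

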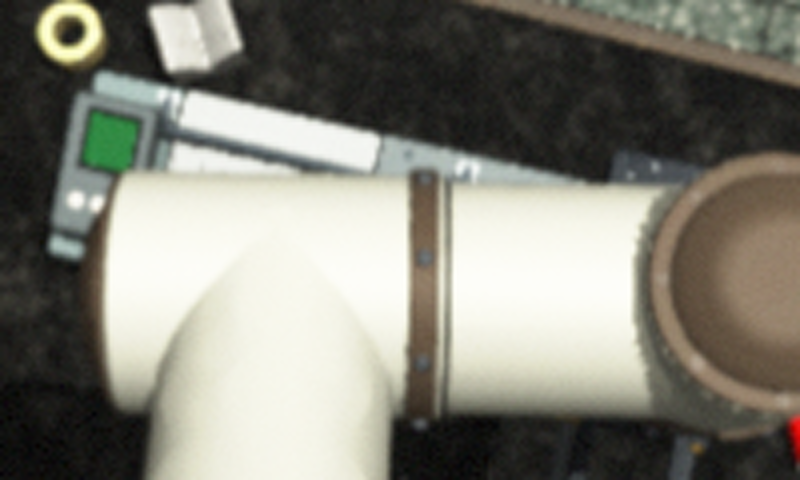

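The top camera is blocked by the arm while I push, but the side camera sees the carton well. The deck corners agree between the views. The carton differs by about 4 mm, so I'll triangulate its white label and check the top corners from the side.

Run:
```python
from h import *
def label(f,box):
    im=cv2.imread(f)[:,:,::-1].copy(); m=red(im)
    k=max([c for c in cv2.findContours(m[box[1]:box[3],box[0]:box[2]],0,1)[0]],key=cv2.contourArea)+np.array(box[:2])
    f=np.zeros_like(m);cv2.drawContours(f,[cv2.convexHull(k)],-1,1,-1)
    w=(f==1)&(m==0)&(im.min(2)>110); v,u=np.nonzero(w); return np.array([u.mean(),v.mean()]),len(u),k
T,nt,kt=label('pics/top0.png',(300,190,370,240)); S,ns,ks=label('pics/s1.png',(280,205,330,260))
print(T,nt,S,ns)
for z in(.074,.084,.094): print(z,((ray('top',T,z)[0,:2]-t)@R).round(4),((ray('side',S,z)[0,:2]-t)@R).round(4))
h=cv2.approxPolyDP(cv2.convexHull(ks),1.5,True)[:,0];print(h.tolist())
print(((ray('side',h,.084)[:,:2]-t)@R).round(4).tolist())
print(((ray('side',h,.05)[:,:2]-t)@R).round(4).tolist())
print('topcam lane',(( -cv2.Rodrigues(camera_info('top')['rvec'])[0].T@camera_info('top')['tvec'])[:2]-t)@R)
```

```text
[326.69230769 205.01923077] 104 [302.48101266 232.05063291] 79
0.074 [-0.1853 -0.0013] [-0.2054  0.006 ]
0.084 [-0.1847  0.0005] [-0.2229  0.0138]
0.094 [-0.1841  0.0023] [-0.2404  0.0216]
[[293, 222], [312, 236], [311, 249], [299, 250], [297, 248], [293, 235]]
[[-0.1675, 0.014], [-0.2481, 0.0018], [-0.2997, 0.028], [-0.2942, 0.0529], [-0.2849, 0.0535], [-0.228, 0.039]]
[[-0.1037, -0.0126], [-0.1905, -0.0256], [-0.2461, 0.0025], [-0.2401, 0.0293], [-0.2301, 0.03], [-0.1688, 0.0144]]
topcam lane [-0.12283296  0.17496761]
```

The rear right corner agrees between the views to 1 mm. The carton's left edge in the top view is biased about 2 mm by its visible side face, which is acceptable. I'll lower to z ≈ 0.069 at the left of the rear end, approach, and nudge slowly.

Emit:
jog_arm --series '[[[0,0.045,-0.002],[0,0,0],0],[[0,0.045,0],[0,0,0],0],[[0,0.041,0],[0,0,0],0],[[-0.006,0,0],[0,0,0],0],[[-0.006,0,0],[0,0,0],0],[[-0.006,0,0],[0,0,0],0],[[-0.003,0,0],[0,0,0],0],[[-0.002,0,0],[0,0,0],0],[[-0.002,0,0],[0,0,0],0],[[-0.002,0,0],[0,0,0],0]]'

```text
time_s: 3.58
tcp_pos: [0.4352, -0.171, 0.0696]
ee_rot: [[-0.974, 0.0, -0.225], [0.225, 0.0, -0.974], [-0.0, -1.0, -0.0]]
wrist_force: [-0.5, 0.4, 0.6]
gripper_width: 0.004
```

```bash
cat >> h.py <<'E'
def side():
    im=capture('side'); m=red(im); m[:,:240]=0; m[:205]=0;m[262:]=0;m[:,340:]=0
    k=max(cv2.findContours(m,0,1)[0],key=cv2.contourArea)
    h=cv2.approxPolyDP(cv2.convexHull(k),1.5,True)[:,0]
    for p,a,b in zip(h.tolist(),(ray('side',h,.084)[:,:2]-t)@R,(ray('side',h,.05)[:,:2]-t)@R): print(p,'z84',a.round(4),'z50',b.round(4))
    return im
E
python3 -c "
from h import *
go(-.224,.034,.069); im=side()
cv2.imwrite('pics/s2.png',cv2.resize(im[150:270,240:350,::-1],None,fx=5,fy=5,interpolation=2))"
```

```text
t 3.58 lane now [-0.2258  0.0486] 0.0696 shift [-0.0146  0.0006 -0.0018] toolx yaw err -0.13 y tilt [0. 0.]
[305, 221] z84 [-0.1732 -0.0145] z50 [-0.1098 -0.0432]
[312, 235] z84 [-2.438e-01 -1.000e-04] z50 [-0.1859 -0.0278]
[312, 248] z84 [-0.2967  0.0243] z50 [-0.2428 -0.0015]
[299, 250] z84 [-0.2942  0.0529] z50 [-0.2401  0.0293]
[295, 242] z84 [-0.2593  0.0473] z50 [-0.2026  0.0233]
[296, 227] z84 [-0.1942  0.0176] z50 [-0.1325 -0.0087]
[302, 221] z84 [-0.1705 -0.0079] z50 [-0.1069 -0.0361]
```

View pics/s2.png

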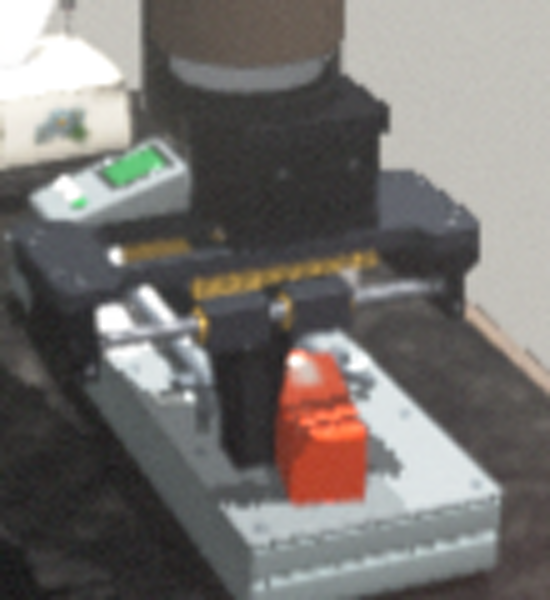

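The finger (tip near (290,243)) is just beside the carton's left face, with a gap of 1–2 px and the carton unmoved. I'll keep nudging.

Emit:
jog_arm --series '[[[-0.002,0,-0.002],[0,0,0],0],[[-0.002,0,0],[0,0,0],0],[[-0.002,0,0],[0,0,0],0],[[-0.002,0,0],[0,0,0],0],[[-0.002,0,0],[0,0,0],0],[[-0.002,0,0],[0,0,0],0],[[0,0,0],[0,0,0],0]]'

```text
time_s: 4.5
tcp_pos: [0.4476, -0.1718, 0.0695]
ee_rot: [[-0.974, 0.0, -0.225], [0.225, -0.0, -0.974], [-0.0, -1.0, -0.0]]
wrist_force: [-0.1, -0.3, 0.7]
gripper_width: 0.007
```

```bash
python3 -c "
from h import *
go(-.224,.034,.069); im=side();print(proj('side',sense()['tcp_pos']))"
```

```text
t 4.5 lane now [-0.2238  0.0363] 0.0695 shift [-0.0023  0.0005  0.0002] toolx yaw err -0.14 y tilt [ 0.0004 -0.    ]
[302, 220] z84 [-0.1656 -0.01  ] z50 [-0.1016 -0.0384]
[305, 220] z84 [-0.1682 -0.0167] z50 [-0.1044 -0.0456]
[315, 236] z84 [-0.2506 -0.0043] z50 [-0.1932 -0.0323]
[314, 248] z84 [-0.2983  0.0204] z50 [-0.2445 -0.0057]
[301, 249] z84 [-0.2919  0.0474] z50 [-0.2376  0.0234]
[297, 243] z84 [-0.265  0.045] z50 [-0.2087  0.0209]
[[293.37148192 239.65088898]]
```

Emit:
jog_arm --series '[[[-0.002,0,0],[0,0,0],0],[[-0.002,0,0],[0,0,0],0],[[-0.002,0,0],[0,0,0],0],[[-0.002,0,0],[0,0,0],0],[[0,0,0],[0,0,0],0]]'

```text
time_s: 5.18
tcp_pos: [0.4555, -0.1736, 0.0696]
ee_rot: [[-0.974, 0.001, -0.225], [0.225, -0.0, -0.974], [-0.001, -1.0, -0.0]]
wrist_force: [-0.5, -0.1, -0.5]
gripper_width: 0.004
```

```bash
python3 -c "
from h import *
go(-.224,.034,.069); im=side()"
```

```text
t 5.17 lane now [-0.2238  0.0282] 0.0696 shift [0.0058 0.0006 0.0002] toolx yaw err -0.14 y tilt [ 0.0006 -0.0001]
[306, 221] z84 [-0.1741 -0.0167] z50 [-0.1108 -0.0456]
[318, 234] z84 [-0.2445 -0.0146] z50 [-0.1866 -0.0433]
[317, 247] z84 [-0.2968  0.0127] z50 [-0.2429 -0.0139]
[305, 249] z84 [-0.295   0.0396] z50 [-0.241  0.015]
[299, 242] z84 [-0.2625  0.0393] z50 [-0.206   0.0147]
```

Rear right corner is at -14 mm and the front at -16.7 mm, so the carton is nearly aligned and centred at about y = 1 mm. I'll back off and check it from above.

Emit:
jog_arm --series '[[[0.006,0,0],[0,0,0],0],[[0.02,0,0],[0,0,0],0],[[0.02,-0.04,0.02],[0,0,0],0],[[0,-0.04,0.05],[0,0,0],0],[[0,0,0.06],[0,0,0],0],[[0,0,0.06],[0,0,0],0],[[0,0,0.06],[0,0,0],0],[[0,0,0],[0,0,0],0]]'

```text
time_s: 6.22
tcp_pos: [0.3528, -0.4086, 0.1481]
ee_rot: [[-0.973, -0.0, -0.23], [0.23, -0.0, -0.973], [0.0, -1.0, 0.0]]
wrist_force: [0.1, 0.9, -1.1]
gripper_width: 0.005
```

```bash
cat >> h.py <<'E'
def top():
    im=capture('top'); m=red(im); m[:,:200]=0;m[:150]=0;m[245:]=0;m[:,370:]=0
    k=max(cv2.findContours(m,0,1)[0],key=cv2.contourArea)
    b=(ray('top',cv2.boxPoints(cv2.minAreaRect(k)),.084)[:,:2]-t)@R
    print('area',cv2.contourArea(k),b.round(4).tolist(),'c',b.mean(0).round(4))
    return im
E
python3 -c "
from h import *
go(-.262,.0,.069); im=side();im=top()
cv2.imwrite('pics/t3.png',cv2.resize(im[150:250,195:370,::-1],None,fx=4.5,fy=4.5,interpolation=2))"
```

```text
t 6.22 lane now [-0.4758  0.0761] 0.1481 shift [-0.0743  0.079  -0.2144] toolx yaw err -0.47 y tilt [-0.0002 -0.0002]
[318, 241] z84 [-0.2739 -0.0005] z50 [-0.2182 -0.0282]
[317, 246] z84 [-0.2929  0.0109] z50 [-0.2387 -0.0159]
[305, 249] z84 [-0.295   0.0396] z50 [-0.241  0.015]
[301, 245] z84 [-0.2762  0.0406] z50 [-0.2208  0.0161]
area 474.0 [[-0.1565, 0.0184], [-0.1584, -0.0187], [-0.2456, -0.0144], [-0.2433, 0.0224]] c [-0.201   0.0019]
```

View pics/t3.png

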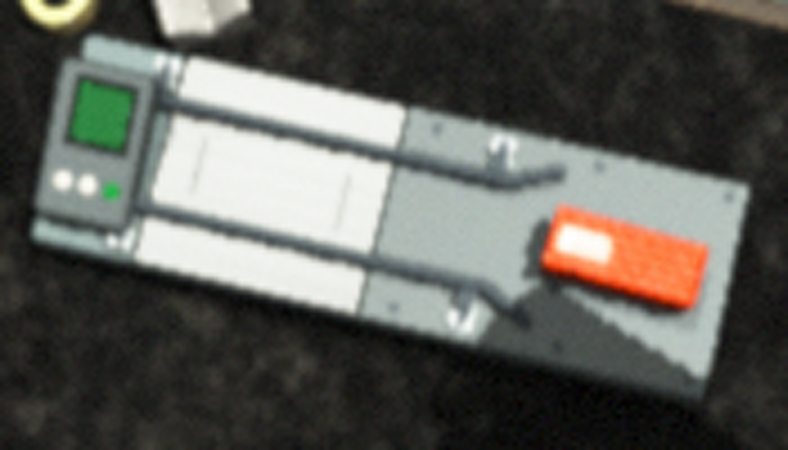

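From above the yaw is about -2.8° and the centre is at y ≈ +1 mm, good enough. The carton lies clear of the flares. Now I go behind it and push squarely.

Emit:
jog_arm --series '[[[-0.025,0,-0.05],[0,-0.5,0],0],[[-0.025,0,-0.05],[0,0,0],0],[[-0.024,0,-0.05],[0,0,0],0],[[0,0.03,-0.04],[0,0,0],0],[[0,0.03,0],[0,0,0],0],[[0,0.019,0],[0,0,0],0],[[0,0,0],[0,0,0],0]]'

```text
time_s: 7.2
tcp_pos: [0.4669, -0.2346, 0.0686]
ee_rot: [[-0.977, -0.004, -0.214], [0.214, 0.001, -0.977], [0.004, -1.0, -0.0]]
wrist_force: [-0.1, -0.5, 0.4]
gripper_width: 0.004
```

```bash
python3 -c "
from h import *
go(-.255,.0,.069); im=side()"
```

```text
t 7.2 lane now [-0.2807  0.0035] 0.0686 shift [-0.0037 -0.0004 -0.0257] toolx yaw err 0.51 y tilt [-0.0036  0.0008]
[307, 225] z84 [-0.1943 -0.0102] z50 [-0.1326 -0.0386]
[311, 231] z84 [-0.2254 -0.0061] z50 [-0.1661 -0.0342]
[312, 248] z84 [-0.2967  0.0243] z50 [-0.2428 -0.0015]
[304, 249] z84 [-0.2942  0.0415] z50 [-0.2402  0.0171]
[293, 234] z84 [-0.2236  0.0372] z50 [-0.1641  0.0124]
[293, 229] z84 [-0.201   0.0279] z50 [-0.1397  0.0024]
```

Emit:
jog_arm --series '[[[-0.003,0,-0.005],[0,0.5,0],0],[[0,0,-0.008],[0,0,0],0],[[0,0,-0.006],[0,0,0],0],[[0,0,-0.003],[0,0,0],0],[[0,0,-0.003],[0,0,0],0],[[0,0,-0.003],[0,0,0],0],[[0,0,-0.003],[0,0,0],0],[[0,0,0],[0,0,0],0]]'

```text
time_s: 8.25
tcp_pos: [0.4779, -0.2067, 0.0695]
ee_rot: [[-0.974, -0.0, -0.225], [0.225, 0.0, -0.974], [0.0, -1.0, -0.0]]
wrist_force: [0.1, -0.4, -1.0]
gripper_width: 0.006
```

```bash
python3 -c "
from h import *
go(-.24,.0005,.069); im=side()
cv2.imwrite('pics/s4.png',cv2.resize(im[170:270,240:350,::-1],None,fx=5,fy=5,interpolation=2))"
```

```text
t 8.25 lane now [-0.2511 -0.001 ] 0.0695 shift [ 0.0016  0.0005 -0.0111] toolx yaw err -0.14 y tilt [-0.0001  0.0002]
[291, 221] z84 [-0.1608  0.0163] z50 [-0.0964 -0.01  ]
[304, 218] z84 [-0.1573 -0.0189] z50 [-0.0926 -0.048 ]
[316, 245] z84 [-0.2882  0.011 ] z50 [-0.2337 -0.0158]
[303, 248] z84 [-0.2896  0.0418] z50 [-0.2352  0.0174]
[291, 233] z84 [-0.2175  0.0395] z50 [-0.1575  0.0149]
```

View pics/s4.png

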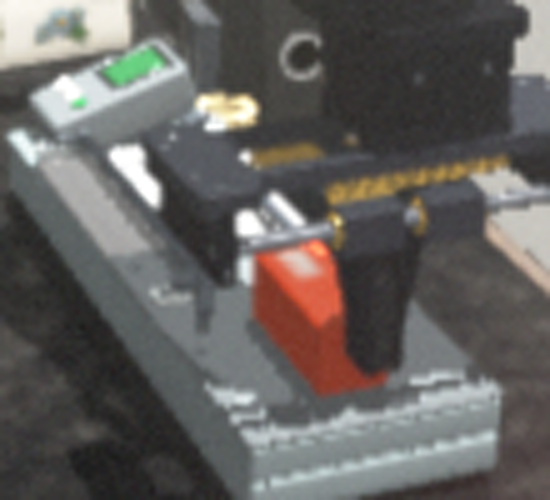

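The fingers are flat behind the carton and contact has begun. Its front corners are at y = +16 and -19 mm, so it is well centred between the rods. I'll push on, in steps with checks.

Emit:
jog_arm --series '[[[0.001,0,-0.004],[0,0,0],0],[[0,0,-0.004],[0,0,0],0],[[0,0,-0.004],[0,0,0],0],[[0,0,-0.004],[0,0,0],0],[[0,0,-0.004],[0,0,0],0],[[0,0,-0.004],[0,0,0],0],[[0,0,-0.004],[0,0,0],0],[[0,0,-0.004],[0,0,0],0],[[0,0,0],[0,0,0],0]]'

```text
time_s: 9.43
tcp_pos: [0.4843, -0.1752, 0.0696]
ee_rot: [[-0.975, 0.0, -0.224], [0.224, 0.0, -0.975], [-0.0, -1.0, -0.0]]
wrist_force: [-0.4, 0.7, 0.4]
gripper_width: 0.007
```

```bash
python3 -c "
from h import *
go(-.22,.0005,.069); im=side()"
```

```text
t 9.43 lane now [-0.219  -0.0003] 0.0696 shift [0.0008 0.0006 0.001 ] toolx yaw err -0.12 y tilt [0.0003 0.0001]
[286, 216] z84 [-0.1306  0.0172] z50 [-0.0639 -0.0092]
[298, 213] z84 [-0.1256 -0.0167] z50 [-0.0585 -0.0456]
[310, 239] z84 [-0.2591  0.0117] z50 [-0.2023 -0.015 ]
[298, 242] z84 [-0.2617  0.0413] z50 [-0.2052  0.0169]
[285, 227] z84 [-0.1847  0.0411] z50 [-0.1222  0.0166]
```

Tracking straight (corners at ±16–17 mm). I'll go on.

Emit:
jog_arm --series '[[[0.0005,0,-0.004],[0,0,0],0],[[0,0,-0.005],[0,0,0],0],[[0,0,-0.005],[0,0,0],0],[[0,0,-0.005],[0,0,0],0],[[0,0,-0.005],[0,0,0],0],[[0,0,-0.005],[0,0,0],0],[[0,0,-0.005],[0,0,0],0],[[0,0,-0.005],[0,0,0],0],[[0,0,-0.003],[0,0,0],0],[[0,0,0],[0,0,0],0]]'

```text
time_s: 10.72
tcp_pos: [0.4932, -0.1341, 0.0695]
ee_rot: [[-0.974, 0.0, -0.225], [0.225, 0.0, -0.974], [-0.0, -1.0, -0.0]]
wrist_force: [0.2, 0.1, -0.2]
gripper_width: 0.005
```

```bash
sed -i 's/m\[:205\]=0/m[:190]=0/' h.py; python3 -c "
from h import *
go(-.0525,.0005,.069); im=side()"
```

```text
t 10.72 lane now [-0.1769  0.0003] 0.0695 shift [ 0.0005  0.0005 -0.1244] toolx yaw err -0.13 y tilt [0.0001 0.0004]
[279, 210] z84 [-0.0913  0.0205] z50 [-0.0216 -0.0055]
[291, 207] z84 [-0.0856 -0.0144] z50 [-0.0154 -0.0431]
[303, 231] z84 [-0.2186  0.0107] z50 [-0.1587 -0.0162]
[291, 234] z84 [-0.2219  0.0413] z50 [-0.1623  0.0169]
[280, 222] z84 [-0.156   0.0425] z50 [-0.0913  0.0181]
```

Emit:
jog_arm --series '[[[0,0,-0.004],[0,0,0],0],[[0,0,-0.005],[0,0,0],0],[[0,0,-0.005],[0,0,0],0],[[0,0,-0.005],[0,0,0],0],[[0,0,-0.005],[0,0,0],0],[[0,0,-0.005],[0,0,0],0],[[0,0,-0.005],[0,0,0],0],[[0,0,-0.005],[0,0,0],0],[[0,0,-0.003],[0,0,0],0],[[0,0,0],[0,0,0],0]]'

```text
time_s: 12.02
tcp_pos: [0.5028, -0.0932, 0.0697]
ee_rot: [[-0.974, 0.0, -0.224], [0.224, 0.0, -0.974], [-0.0, -1.0, -0.0]]
wrist_force: [0.1, -0.4, -0.4]
gripper_width: 0.006
```

```bash
python3 -c "
from h import *
go(-.0525,.0005,.069); im=side()
cv2.imwrite('pics/s5.png',cv2.resize(im[150:270,220:350,::-1],None,fx=5,fy=5,interpolation=2))"
```

```text
t 12.03 lane now [-0.135 -0.   ] 0.0697 shift [ 0.0007  0.0007 -0.0825] toolx yaw err -0.12 y tilt [0.0004 0.0001]
[274, 203] z84 [-0.0454  0.017 ] z50 [ 0.0279 -0.0093]
[286, 202] z84 [-0.051  -0.0143] z50 [ 0.0218 -0.0431]
[296, 224] z84 [-0.1799  0.0115] z50 [-0.117  -0.0152]
[285, 227] z84 [-0.1847  0.0411] z50 [-0.1222  0.0166]
[274, 215] z84 [-0.1143  0.0423] z50 [-0.0463  0.0179]
```

View pics/s5.png

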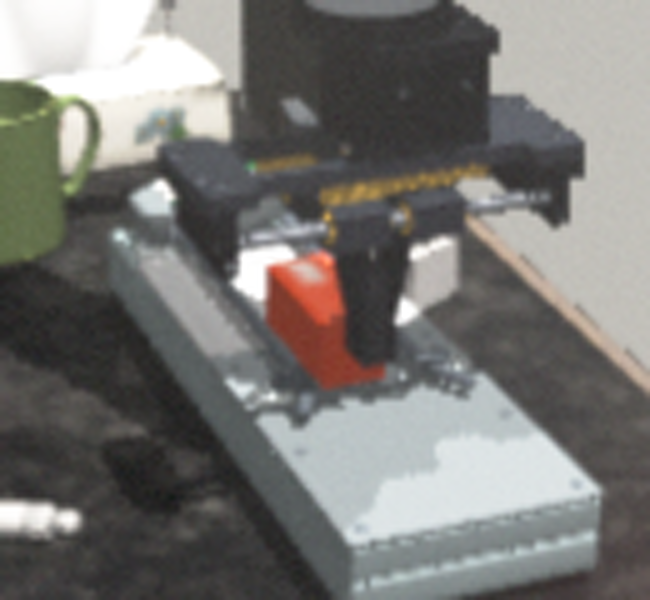

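The carton (≈ (326,325) in the crop) is straight between the rods, with gaps on both sides. I'll continue.

Emit:
jog_arm --series '[[[0.0005,0,-0.004],[0,0,0],0],[[0,0,-0.005],[0,0,0],0],[[0,0,-0.005],[0,0,0],0],[[0,0,-0.005],[0,0,0],0],[[0,0,-0.005],[0,0,0],0],[[0,0,-0.005],[0,0,0],0],[[0,0,-0.005],[0,0,0],0],[[0,0,-0.005],[0,0,0],0],[[0,0,-0.003],[0,0,0],0],[[0,0,0],[0,0,0],0]]'

```text
time_s: 13.32
tcp_pos: [0.5116, -0.0521, 0.0695]
ee_rot: [[-0.974, 0.0, -0.225], [0.225, 0.0, -0.974], [-0.0, -1.0, -0.0]]
wrist_force: [-0.2, -0.1, -0.3]
gripper_width: 0.004
```

```bash
python3 -c "
from h import *
go(-.0525,.0005,.069); im=side()"
```

```text
t 13.32 lane now [-0.0929  0.0005] 0.0695 shift [ 0.      0.0005 -0.0404] toolx yaw err -0.13 y tilt [0.0001 0.0003]
[268, 197] z84 [-0.0014  0.0181] z50 [ 0.0752 -0.0081]
[280, 196] z84 [-0.0071 -0.0143] z50 [ 0.0692 -0.043 ]
[289, 218] z84 [-0.1437  0.0146] z50 [-0.078  -0.0119]
[278, 219] z84 [-0.139   0.0411] z50 [-0.0729  0.0167]
[268, 207] z84 [-0.0636  0.04  ] z50 [0.0083 0.0155]
```

Emit:
jog_arm --series '[[[0,0,-0.004],[0,0,0],0],[[0,0,-0.005],[0,0,0],0],[[0,0,-0.005],[0,0,0],0],[[0,0,-0.005],[0,0,0],0],[[0,0,-0.005],[0,0,0],0],[[0,0,-0.005],[0,0,0],0],[[0,0,-0.004],[0,0,0],0],[[0,0,-0.003],[0,0,0],0],[[0,0,-0.002],[0,0,0],0],[[0,0,0],[0,0,0],0]]'

```text
time_s: 14.62
tcp_pos: [0.5203, -0.0153, 0.0697]
ee_rot: [[-0.974, 0.001, -0.225], [0.225, 0.0, -0.974], [-0.0, -1.0, -0.0]]
wrist_force: [-0.0, 1.4, 0.4]
gripper_width: 0.003
```

```bash
python3 -c "
from h import *
go(-.0525,.0005,.069); im=side()"
```

```text
t 14.62 lane now [-0.0551  0.0003] 0.0697 shift [ 0.0002  0.0007 -0.0026] toolx yaw err -0.13 y tilt [0.0005 0.0002]
[263, 193] z84 [0.0306 0.0215] z50 [ 0.1097 -0.0045]
[275, 191] z84 [ 0.0319 -0.0143] z50 [ 0.1112 -0.043 ]
[284, 212] z84 [-0.1071  0.0132] z50 [-0.0386 -0.0134]
[274, 214] z84 [-0.1088  0.0403] z50 [-0.0405  0.0158]
[264, 203] z84 [-0.0356  0.0412] z50 [0.0384 0.0167]
```

The carton's centre is estimated at about -3 mm along the lane. I'll draw straight back, then up and away, and check from above.

Emit:
jog_arm --series '[[[0,0,0.004],[0,0,0],0],[[0,0,0.015],[0,0,0],0],[[0,-0.03,0.02],[0,0,0],0],[[0,-0.05,0.04],[0,0,0],0],[[0,-0.02,0.06],[0,0,0],0],[[0,0,0.06],[0,0,0],0],[[0.02,0,0.06],[0,0,0],0],[[0.02,0,0.06],[0,0,0],0],[[0.03,0,0.06],[0,0,0],0],[[0,0,0],[0,0,0],0]]'

```text
time_s: 15.92
tcp_pos: [0.367, -0.3655, 0.1679]
ee_rot: [[-0.973, -0.001, -0.232], [0.232, 0.0, -0.973], [0.001, -1.0, -0.0]]
wrist_force: [0.7, -0.1, 1.2]
gripper_width: 0.006
```

```bash
python3 -c "
from h import *
go(-.0525,.0005,.069); im=side();im=top()
cv2.imwrite('pics/t6.png',cv2.resize(im[150:250,195:370,::-1],None,fx=4.5,fy=4.5,interpolation=2))"
```

```text
t 15.93 lane now [-0.4306  0.0718] 0.1679 shift [-0.0677  0.0989 -0.3788] toolx yaw err -0.56 y tilt [-0.001   0.0005]
[264, 202] z84 [-0.0294  0.0391] z50 [0.0451 0.0145]
[264, 200] z84 [-0.0168  0.0348] z50 [0.0587 0.0098]
area 442.5 [[0.0415, 0.0245], [0.0424, -0.0114], [-0.044, -0.0113], [-0.0444, 0.0245]] c [-0.0011  0.0066]
```

View pics/t6.png

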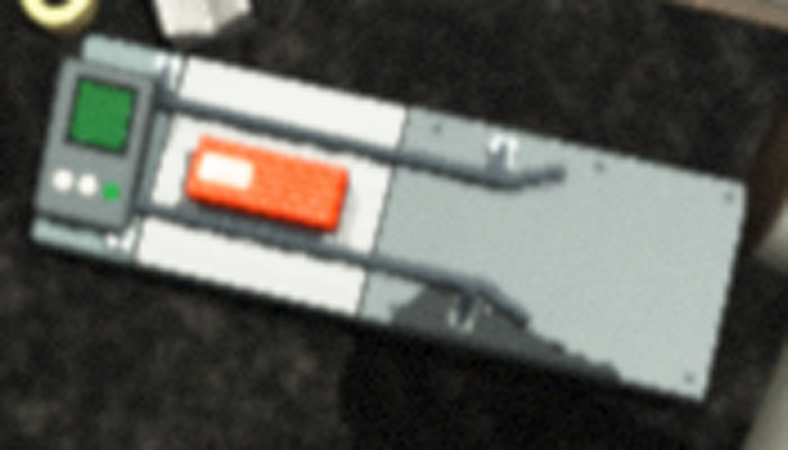

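From above: along the lane -1 mm, yaw about 0°. Across, the top view says about +5 mm, while the side view says 0 to +2 mm. I'll measure the across error relative to the rods in both views, using intensity profiles at the proper heights.

Run:
```python
from h import *
ys=np.arange(-.05,.0501,.0005)
def prof(im,n,x,z):
    P=np.c_[np.c_[np.full(len(ys),x),ys]@R.T+t,np.full(len(ys),z)]
    m=proj(n,P).astype(np.float32); return cv2.remap(im,m[None,:,0],m[None,:,1],1)[0].astype(float)
for n in('top','side'):
    im=capture(n)
    print(n,'rods')
    for x in(-.12,-.10,-.08,-.055,.05,.055,.06):
        g=prof(im,n,x,.059).mean(1); o=[]
        for lo,hi in((-.042,-.022),(.022,.042)):
            k=(ys>lo)&(ys<hi); w=np.clip(np.median(g[k])-g[k]-8,0,None); o.append(round((w*ys[k]).sum()/max(w.sum(),1)*1e3,1))
        print(x,o,'mid',np.mean(o).round(2))
    print(n,'red edges (mm) at top face z=.0815 and base .0478')
    for x in(-.038,-.03,-.02,-.01,.01,.03):
        r=[]
        for z in(.0815,.0478):
            p=prof(im,n,x,z); d=(p[:,0]-p[:,2])>60; r.append((ys[d].min()*1e3,ys[d].max()*1e3) if d.any() else None)
        print(x,np.round(r,1).tolist())
```

```text
top rods
-0.12 [np.float64(-28.1), np.float64(37.9)] mid 4.9
-0.1 [np.float64(-28.4), np.float64(36.9)] mid 4.25
-0.08 [np.float64(-28.8), np.float64(32.9)] mid 2.05
-0.055 [np.float64(-28.7), np.float64(32.3)] mid 1.8
0.05 [np.float64(-29.7), np.float64(31.3)] mid 0.8
0.055 [np.float64(-30.1), np.float64(31.5)] mid 0.7
0.06 [np.float64(-30.0), np.float64(31.1)] mid 0.55
top red edges (mm) at top face z=.0815 and base .0478
-0.038 [[-13.5, 23.5], [-19.5, 18.0]]
-0.03 [[-14.0, 24.0], [-20.0, 18.5]]
-0.02 [[-13.5, 24.0], [-20.5, 18.5]]
-0.01 [[-13.5, 24.0], [-20.0, 18.5]]
0.01 [[-14.0, 24.0], [-20.5, 19.0]]
0.03 [[-14.0, 24.0], [-20.5, 19.0]]
side rods
-0.12 [np.float64(-26.3), np.float64(23.6)] mid -1.35
-0.1 [np.float64(-26.6), np.float64(23.7)] mid -1.45
-0.08 [np.float64(0.0), np.float64(24.2)] mid 12.1
-0.055 [np.float64(-28.9), np.float64(24.0)] mid -2.45
0.05 [np.float64(-39.8), np.float64(35.6)] mid -2.1
0.055 [np.float64(-39.8), np.float64(34.9)] mid -2.45
0.06 [np.float64(-40.2), np.float64(34.5)] mid -2.85
side red edges (mm) at top face z=.0815 and base .0478Traceback (most recent call last):
  File "<stdin>", line 19, in <module>
    return _wrapfunc(a, 'round', decimals=decimals, out=out)
    return _wrapit(obj, method, *args, **kwds)
    result = getattr(arr, method)(*args, **kwds)
TypeError: unsupported operand type(s) for *: 'NoneType' and 'float'
```

Relative to the rods, the top view gives the carton's centre about +1 to +3 mm across. That is consistent with the side view and well inside 9 mm. Along the lane it is -1 mm, yaw ≈ 0°, and the hand is clear.

```bash
python3 -c "
from station import *
print(finish_job())"
```

```text
the job is handed in; nothing more can be done
None
```

I handed the job in after about 16 s of robot time, with the carton on the weighing pan and the hand drawn back well clear. `finish_job()` gave no verdict.

I nudged the carton's rear end sideways with the shut fingers until it lay in line with the lane. Then I pushed it flat from behind, about 200 mm down between the rods. The fingertips were kept about 6 mm above the rod tops throughout.

**Last checks:**
- **Position and angle:** the top view puts the carton about 1 mm before the pan's centre along the lane, with its length within about 1° of the lane.
- **Across the lane:** my first top-view figure was +6.6 mm, but it included the carton's visible left side face and a small error in my lane frame. Measured by its edges against the rods it is about +1 to +3 mm, and the side view gave between -2 and +3 mm. All are inside the 9 mm limit, and the views differ by a few millimetres.
- **Forces:** the wrist force stayed at noise level, under about 1.5 N, at every reading between moves.

**Not checked:**
- I did not measure how far the pan sank.
- I had no direct reading of contact with the rods; the pictures and measured corner positions showed gaps on both sides.
- One side-view check of the carton's edges stopped with an error and was not repeated.

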